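Fetch the spare pivot block from the covered parts case

TASK

One of the three pockets under the loose cover plate of the blue parts case holds the spare pivot block, a small alloy block. Slide the cover back along its guides, without lifting it off, until the pockets are open, take the pivot block out and set it down upright in the round steel dish without dropping it. Then slide the cover forward again until it is fully home over the pockets; the other parts stay in their pockets and the tools around stay as they are.

Things in the scene. Friction and masses are not known exactly. Their poses are not given: they have to be found in the camera images.
- case: Low blue steel parts case, 192 (x) x 154 (y) x 43 mm, fixed; place and turn (up to 0.25 rad) vary. Origin: on the bench; x to its rear (away from the robot), y to its left, z up. Front half: three pockets. Rear half (x = -0.0125 to 0.085): flat deck 36 mm above the bench. Dark guides 7 mm high along both sides of the top, stops 7 mm high at its front and rear edges.
- pocket_left (a point): Middle of the left pocket's floor, 5 mm above the bench (case x = -0.0525, y = +0.046). The pocket is 80 mm in case x and 42 mm in case y; its rim is 36 mm above the bench.
- pocket_middle (a point): Middle of the middle pocket's floor (case x = -0.0525, y = 0); same size.
- pocket_right (a point): Middle of the right pocket's floor (case x = -0.0525, y = -0.046); same size.
- rib (a point): Middle of the top of the cover's black rib: 12 mm in cover x, 64 mm in cover y, standing 16 mm above the plate's upper face. The rib lies at cover x = -0.015. Push it from the front to open, from behind to close.
- cover: Loose aluminium cover plate, 91 (x) x 143 (y) x 5 mm, 0.25 kg, flat on the pocket rims, 36 mm above the bench; 1.5 mm play to each side guide. Slides along case x against plain friction, 1 to 3 N. Origin: centre of its underside; axes along the case's. Fully home (front stop): origin at case x = -0.052; fully open (rear stop): x = +0.0395. Starts home or up to 4 mm short of it.
- pivot_block: The spare pivot block: plain light grey alloy block, 18 (x) x 20 (y) mm, with a square body 24 mm high and a short round collar on top, 28 mm high in all, 0.03 kg. Origin: centre of its underside; z is up when it stands upright. It stands upright in one of the three pockets (which one varies), its x axis within 0.25 rad of the case's, up to 5 mm off the pocket's middle in x and 4 mm in y.
- dish: Round shallow steel parts dish, 132 mm across at the rim, 120 mm at the foot, 18 mm high, wall 3 mm, inner floor 4 mm above the bench, 0.4 kg, standing on the bench to the right of the case. Origin: centre of its underside.
- bolt: Dark flange bolt, 36 mm long, lying in another pocket. Origin: centre of its underside.
- race: Steel bearing ring, 33 mm across and 16 mm high, lying in the third pocket. Origin: centre of its underside.
- tape: Roll of white masking tape, 80 mm across, 24 mm high, a bystander on the bench. Origin: centre of its underside.
- vee_block: Grey steel vee block, 57 x 56 x 34 mm, a bystander near the vice. Origin: centre of its underside.
- screwdriver: Red screwdriver, 182 mm long, a bystander lying along the front edge of the bench. Origin: its middle, on the bench.
- feeler_gauge: Feeler gauge, 109 x 49 x 10 mm, a bystander on the bench front in front of the vice. Origin: centre of its underside.

How it is judged:
On the way, in this order (a step that is already met when the one before it is completed fails the run):
1. the cover has been slid back so that the pockets are open (its origin at least 68 mm behind the home position) (x of cover in the frame of case above 0.017 m), for 0.2 s.
2. the pivot block has been lifted out of the case (its underside more than 45 mm above the bench) (height (world z) of pivot_block above 0.045 m), for 0.1 s.
3. the pivot block stands upright on the floor of the dish (horizontal distance between pivot_block and dish below 0.05 m and z of pivot_block in the frame of dish between 0 and 0.01 m and angle between pivot_block's own z axis and vertical below 0.2 rad), for 0.2 s.
At the end, for the whole second after the job is handed in: The pivot block stands upright (within 0.2 rad) and still on the inner floor of the dish, within 50 mm of its centre, and the cover lies flat on the case and at rest, within 9 mm of fully home (all of step 3 and linear speed of each of pivot_block, cover below 0.02 m/s and x of cover in the frame of case below -0.043 m and z of cover in the frame of case below 0.0385 m and angle between cover's own z axis and vertical below 0.03 rad); the robot touches nothing.
It fails at once if the cover is lifted more than 9 mm off the case or tipped by more than 0.2 rad (z of cover in the frame of case above 0.045 m or angle between cover's own z axis and vertical above 0.2 rad).
It fails at once if the pivot block is dropped (falls free faster than 0.6 m/s, about 2 cm) (linear speed of pivot_block above 0.6 m/s and contact force between the fingers and pivot_block below 0.1 N).
It fails at once if one of the other parts leaves its pocket (height (world z) of any of bolt, race above 0.03 m or distance of any of bolt, race from where it was at the start of the episode above 0.06 m).
It fails at once if a bystander on the bench (tape, vee block, screwdriver, feeler gauge) is moved by more than 30 mm, or the dish by more than 60 mm (distance of any of tape, vee_block, screwdriver, feeler_gauge from where it was at the start of the episode above 0.03 m or distance of dish from where it was at the start of the episode above 0.06 m).
It also fails if it takes over 51 s, if anything falls off the work surface, if the arm or the gripper's body presses on something with over 40 N, if the wrist force passes 120 N, or if a joint passes its speed limit or range.

ROBOT

A 7-joint arm with a two-finger parallel gripper is mounted at the origin on a cart in front of the work surface, level with it; the furniture and walls round the work are solid. World frame = base frame: x ahead of the robot, y to its left, z up, the work surface at z = 0. Lengths are in m, angles in rad, forces in N, time in s.
With the tool pointing down it reaches from about 0.4 to 0.85 m from the base axis. Payload 10.4 kg.
Tool frame: the origin (TCP) lies between the finger pads; the fingertips stand 22 mm ahead of it and the grasp point (between the pads) lies 3 mm ahead of it (r.nose_length is the distance from the TCP to the fingertips, in m); z points along the fingers, y is the line along which they close (so a half turn about z gives the same grasp; the last joint's range is limited). The gripper opens to 87 mm and grips with 3 to 60 N. Pads are 19 mm wide; open, the fingers measure 117 mm over their backs; the gripper's body (75 mm by 190 mm) begins 51 mm behind the grasp point.
Start: joints at [-1.13, 0.332, -0.065, 1.46, 0.022, 1.35, -0.088], TCP at [0.28, 0.559, 0.208] pointing down, gripper open.
Joint ranges: [-2.6, 2.6], [-0.5, 2.12], [-1.47, 1.34], [0.16, 2.42], [-1.27, 4.41], [0.06, 2.06], [-2.6, 2.6]. Speed limits (rad/s): [2.22, 2.22, 2.79, 2.79, 3.14, 3.14, 3.14].

INTERFACE

Orientations are given as a unit quaternion [x, y, z, w].
In Python, from bench import readout, cams, r gives the robot as it stands. The module is installed in compiled form; this text tells all that it offers.
- The arm moves only by the tool step_arm, never from a script. Its argument "deltas" is a list that holds one entry, the list of rows, each a list of 7 numbers: the turn, a rotation vector about the tool's x, y, z in rad, then the shift along the tool's x, y, z in m, then the opening in per cent of the stroke, from 0 (shut) to 100 (fully open). A call has 1 to 20 rows; each row is the pose to reach, as a shift and turn from the pose commanded when the call began, along the tool's axes at that moment; what a row does not reach only later rows make up. A row lasts 1/8 s, in which the tool goes at most 62.5 mm and 10.7 degrees, less where a joint would pass 70% of its speed; a pose out of reach is approached as far as the arm can. A call with a gripper value outside its range is refused whole. The fingers move at their own pace and stop on an object; "squeeze" is the grip in N (left out, the last holds). Time passes only in rows, so rows that repeat a pose let the fingers close. It gives the time, the measured TCP pose, the force, the opening and the grip force at its end, in the units of the state.
- readout.read_state(): the state, without advancing time (a new reading comes with each control period).
- cams.camera(name): name is "side" or "top" or "wrist"; returns a dict with "img" (480x640x3 uint8, red, green, blue), "fx", "fy", "cx", "cy" (pixels), "k1" (the pictures are not rectified: a ray, as slopes to the right and down, at radius r is drawn at 1 + k1 r^2 times it, then the intrinsics apply), "origin" and "rotation" of the camera in the world; the wrist camera has in their place "T_tool_cam" (4x4, takes a point from camera to tool coordinates, whose origin is the TCP and whose axes are the flange's). Camera axes: x right, y up, looking along -z (the intrinsics and any distortion apply to the point x, -y, -z); pixel columns grow to the right and rows downward; lengths in m; the calibration is good to about 2 mm. A picture is of the moment at which its call begins: read the wrist's pose just before it. There is no depth.
- r.close_job(): hands the job in; it is judged then, once.
The state is a dict: "time": time; "joint_positions": joint angles; "joint_vel": joint speeds; "joint_torque": joint torques, N m; "ee_pos": TCP position; "eef_rot": TCP orientation; "ft_force": force on the tool from outside, world axes, zero at the start; "torque": the same for the moment, N m; "width": finger opening in m; "grip_force": force on a finger pad.
Only numpy, scipy, OpenCV 4.12 (cv2) and the standard library are available. Lean on these libraries where they do the work, as an engineer would, in place of code of your own. Each camera call takes 0.05 s, during which the arm holds its last target. There are 200 camera calls.

## Working session

There is one attempt and no reset: what is moved stays moved. The work goes in short steps, Python scripts to look and compute and a tool call to move; the robot and the scene stay as the last step left them, time stands still between calls to the robot, and variables do not carry over. Pictures are saved under pics/ and viewed, at most 10 in all, crops included, and the job is handed in when it is done.

Besides the shell and the picture viewer there is one more tool, called by a JSON object that holds its "op" and its "data". step_arm: Moves the arm, as the interface text tells. Its arguments: {"type":"object","properties":{"deltas":{"type":"array"},"squeeze":{"type":"number"}},"required":["deltas"]}

```bash
mkdir -p pics; cat > h.py <<'E'
import numpy as np, cv2
from scipy.spatial.transform import Rotation as R
from bench import readout, cams, r
def grab(n):
    s=readout.read_state(); c=cams.camera(n)
    if 'T_tool_cam' in c:
        T=np.eye(4); T[:3,:3]=R.from_quat(s['eef_rot']).as_matrix(); T[:3,3]=s['ee_pos']
        T=T@np.array(c['T_tool_cam']); c['origin']=T[:3,3]; c['rotation']=T[:3,:3]
    c['origin']=np.array(c['origin']); 
    q=np.array(c['rotation']); c['rotation']=q if q.shape==(3,3) else R.from_quat(q).as_matrix()
    return c
def ray(c,uv,z):
    K=np.array([[c['fx'],0,c['cx']],[0,c['fy'],c['cy']],[0,0,1.]])
    p=cv2.undistortPoints(np.array(uv,float).reshape(-1,1,2),K,np.array([c['k1'],0,0,0.])).reshape(-1,2)
    d=np.c_[p[:,0],-p[:,1],-np.ones(len(p))]@c['rotation'].T
    o=c['origin']; return o+d*((z-o[2])/d[:,2])[:,None]
def proj(c,P):
    q=(np.atleast_2d(P)-c['origin'])@c['rotation']; x=np.c_[q[:,0]/-q[:,2],-q[:,1]/-q[:,2]]
    k=1+c['k1']*(x**2).sum(1,keepdims=True); x=x*k
    return x*[c['fx'],c['fy']]+[c['cx'],c['cy']]
def save(c,n,): cv2.imwrite('pics/'+n,cv2.cvtColor(c['img'],cv2.COLOR_RGB2BGR))
def totool(s,P):  # world pt -> tool axes shift
    return R.from_quat(s['eef_rot']).inv().apply(np.array(P)-s['ee_pos'])
E
python3 - <<'E'
from h import *
for n in('top','side'):
    c=grab(n); save(c,n+'0.png'); print(n,c['origin'],c['rotation'],c['fx'],c['k1'])
s=readout.read_state(); print(s['ee_pos'],R.from_quat(s['eef_rot']).as_matrix(),s['ft_force'],s['width'],s['time'])
E
```

```text
top [0.42305753 0.06017314 1.10279381] [[ 0.00728997  0.9960866  -0.08808148]
 [-0.99996007  0.00771684  0.00450675]
 [ 0.00516882  0.08804511  0.99610308]] 538.4545610299588 -0.12292285074324365
side [ 0.34155081 -0.60983557  0.5868525 ] [[ 0.96467648  0.16591106 -0.20462846]
 [-0.2633811   0.59135243 -0.76218941]
 [-0.00544812  0.78916147  0.61416162]] 462.3491678034967 0.00551463948462806
[0.27943888 0.558623   0.20721938] [[-8.94368916e-01  4.47329830e-01 -5.14797585e-04]
 [ 4.47330118e-01  8.94368079e-01 -1.22646029e-03]
 [-8.82137476e-05 -1.32719243e-03 -9.99999115e-01]] [ 0.46467908 -0.62699619 -0.44352683] 0.08717917395290287 0.1
```

View pics/top0.png

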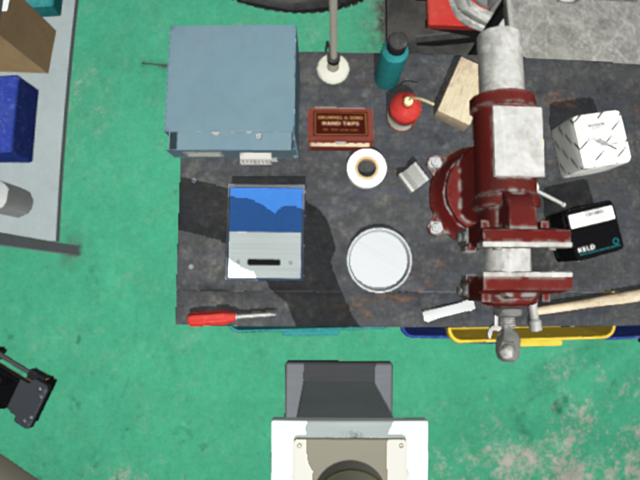

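View pics/side0.png

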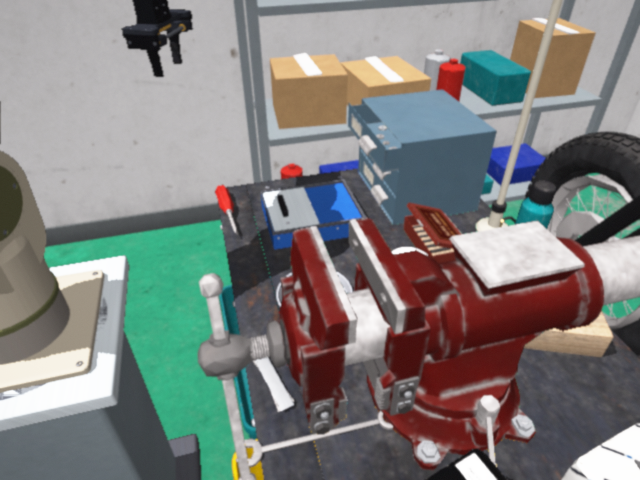

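The top view shows the case at about (265,230), the rib at (264,262), the dish at (379,259) and the screwdriver at (230,318). The cabinet is behind the case, with its front edge at row ~157. In the side view the vice partly hides the dish.

```bash
python3 - <<'E'
from h import *
c=grab('top'); im=c['img']; g=cv2.cvtColor(im,cv2.COLOR_RGB2GRAY)
hsv=cv2.cvtColor(im,cv2.COLOR_RGB2HSV)
roi=np.zeros(g.shape,np.uint8); roi[165:295,215:320]=1
def big(m): 
    cs,_=cv2.findContours(m.astype(np.uint8),cv2.RETR_EXTERNAL,cv2.CHAIN_APPROX_NONE); return max(cs,key=cv2.contourArea)
# rib
m=(g<60)*0; m=np.zeros_like(g); m[250:272,240:290]=(g[250:272,240:290]<70)
k=big(m); rr=cv2.minAreaRect(k); b=cv2.boxPoints(rr); P=ray(c,b,.057); print('rib px',rr,'\n',P.round(4)); rc=ray(c,[rr[0]],.057)[0]; print('rib c',rc, 'sides',np.linalg.norm(P[0]-P[1]),np.linalg.norm(P[1]-P[2]))
# plate
m=((g>130)&(hsv[...,1]<50)&(roi>0)); 
m[m.shape[0]-1]=0
k=big(m); rr=cv2.minAreaRect(k); b=cv2.boxPoints(rr); P=ray(c,b,.041); print('plate px',rr,'\n',P.round(4),P.mean(0)); print(np.linalg.norm(P[0]-P[1]),np.linalg.norm(P[1]-P[2]))
# blue
m=((hsv[...,0]>95)&(hsv[...,0]<130)&(hsv[...,1]>150)&(roi>0)); k=big(m);rr=cv2.minAreaRect(k); b=cv2.boxPoints(rr); print('blue px',b.round(1).tolist(),ray(c,b,.036).round(4).tolist())
# dish
m=np.zeros_like(g); m[220:300,335:425]=g[220:300,335:425]>120
k=big(m); e=cv2.fitEllipse(k); print('dish',e,ray(c,[e[0]],.018)); l=ray(c,k.reshape(-1,2),.018); print(np.ptp(l,0)); 
q=cv2.resize(im[150:310,160:430],None,fx=2.9,fy=2.9,interpolation=cv2.INTER_CUBIC); save({'img':q},'crop.png')
print('cab',ray(c,[[170,157],[298,150]],0.15),ray(c,[[440,200]],0.1))
E
```

```text
rib px ((263.5, 262.0), (4.0, 31.0), 90.0) 
 [[0.4718 0.2033 0.057 ]
 [0.4723 0.1428 0.057 ]
 [0.4646 0.1427 0.057 ]
 [0.464  0.2032 0.057 ]]
rib c [0.4681843  0.17297994 0.057     ] sides 0.06046061726819276 0.00777794079017228
plate px ((262.5, 255.0), (75.0, 48.0), 0.0) 
 [[0.4346 0.2505 0.041 ]
 [0.5298 0.2526 0.041 ]
 [0.5309 0.1033 0.041 ]
 [0.436  0.1022 0.041 ]] [0.48283719 0.17713806 0.041     ]
0.09524642383632173 0.1492942991467163
blue px [[229.0, 230.0], [229.60000610351562, 187.1999969482422], [301.5, 188.1999969482422], [300.8999938964844, 231.0]] [[0.5324, 0.2456, 0.036], [0.619, 0.2465, 0.036], [0.6178, 0.1015, 0.036], [0.5314, 0.1017, 0.036]]
dish ((378.9333801269531, 259.9850769042969), (65.23113250732422, 65.66112518310547), 137.40127563476562) [[ 0.47570281 -0.05574521  0.018     ]]
[0.13352363 0.13378627 0.        ]
cab [[0.65368312 0.33775758 0.15      ]
 [0.66711103 0.10427014 0.15      ]] [[ 0.58615582 -0.1635143   0.1       ]]
```

View pics/crop.png

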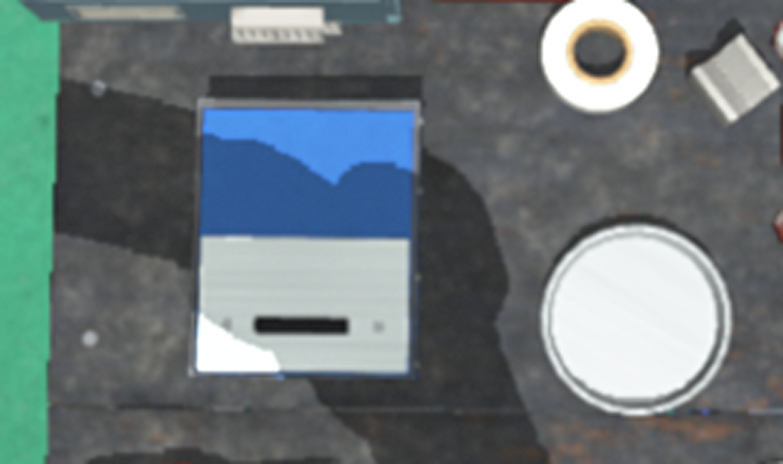

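The crop confirms the layout: case outer top corners at about (197,100), (419,100), (190,373) and (413,375) in crop pixels. The rib centre is at (301,325) and the dish centre at (636,319).

```bash
python3 - <<'E'
from h import *
c=grab('top')
px=np.array([[197,100],[419,100],[190,373],[413,375]])/2.9+[160,150]-.3
P=ray(c,px,.043); print(P.round(4))
print('len',np.linalg.norm(P[0]-P[2]),np.linalg.norm(P[1]-P[3]),np.linalg.norm(P[0]-P[1]),'mean',P.mean(0))
d=(P[0]+P[1]-P[2]-P[3]); print('yaw from sides',np.arctan2(d[1],d[0]))
e=P[0]+P[2]-P[1]-P[3]; print('yaw from ends',np.arctan2(-e[0],e[1]))
yaw=np.arctan2(d[1],d[0]); s=readout.read_state()
m=R.from_quat(s['eef_rot']).as_matrix(); print('tool y ang',np.arctan2(m[1,1],m[0,1]))
u=np.array([np.cos(yaw),np.sin(yaw),0])
rib=np.array([.468,.173,0])
for z in(.207,.10,.069): print(z,totool(s,rib-u*.04+[0,0,z]).round(4))
E
```

```text
[[0.6239 0.2494 0.043 ]
 [0.6247 0.096  0.043 ]
 [0.4359 0.2497 0.043 ]
 [0.436  0.098  0.043 ]]
len 0.18796238366723464 0.18874409508520837 0.15340664518272187 mean [0.5301285  0.17325892 0.043     ]
yaw from sides -0.006334724976176194
yaw from ends 0.00304046678330404
tool y ang 1.1070410328114384
0.207 [-0.3053 -0.2784  0.0007]
0.1 [-0.3053 -0.2783  0.1077]
0.069 [-0.3053 -0.2783  0.1387]
```

{"op": "step_arm", "data": {"deltas": [[[0,0,-0.04,-0.025,-0.023,0,0],[0,0,-0.1,-0.07,-0.064,0,0],[0,0,-0.17,-0.115,-0.105,0,0],[0,0,-0.24,-0.16,-0.146,0,0],[0,0,-0.31,-0.205,-0.187,0.01,0],[0,0,-0.38,-0.245,-0.224,0.02,0],[0,0,-0.44,-0.28,-0.256,0.035,0],[0,0,-0.464,-0.3,-0.274,0.055,0],[0,0,-0.464,-0.305,-0.278,0.07,0],[0,0,-0.464,-0.305,-0.278,0.07,0]]]}}

```text
time: 1.45
ee_pos: [0.4272, 0.1742, 0.137]
eef_rot: [0.0, 1.0, -0.0, -0.001]
ft_force: [0.2, 0.0, 0.4]
width: 0.0017
grip_force: 0.0
```

```bash
python3 - <<'E'
from h import *
c=grab('wrist'); save(c,'w1.png'); s=readout.read_state()
m=R.from_quat(s['eef_rot']).as_matrix(); print(s['ee_pos'],m.round(3),s['time'],s['ft_force'],s['width'])
print(proj(c,[[.468,.173,.057],[.468,.205,.057],[.468,.141,.057]]))
E
```

```text
[0.42749037 0.17501823 0.13785124] [[-1.    -0.001 -0.001]
 [-0.001  1.    -0.   ]
 [ 0.001 -0.    -1.   ]] 1.5 [-0.47082631  0.2548666  -1.32528708] 0.001151555863672197
[[311.75023599 292.1873753 ]
 [352.77820513 292.17831515]
 [270.73888534 292.12309557]]
```

View pics/w1.png

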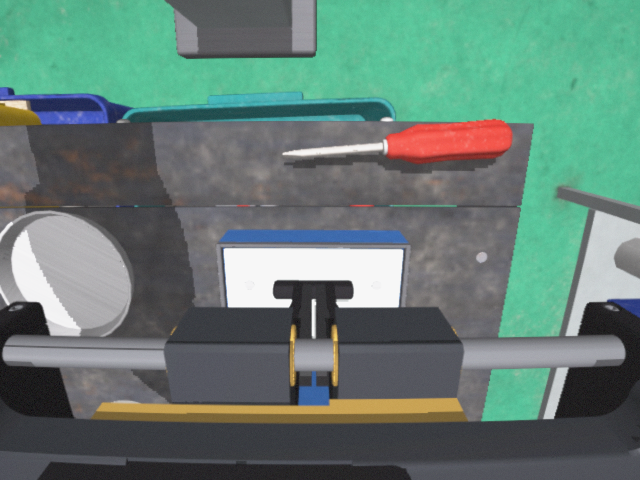

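The rib shows at x 274–352, rows 281–298, within a few pixels of the prediction, and the fingers are centred on it. I'll descend in front of the rib and push it back.

{"op": "step_arm", "data": {"deltas": [[[0,0,0,0,0,0.025,0],[0,0,0,0,0,0.05,0],[0,0,0,0,0,0.066,0],[0,0,0,0,0,0.068,0],[0,0,0,-0.01,0,0.068,0],[0,0,0,-0.02,0,0.068,0],[0,0,0,-0.03,0,0.068,0],[0,0,0,-0.04,0,0.068,0],[0,0,0,-0.05,0,0.068,0],[0,0,0,-0.06,0,0.068,0],[0,0,0,-0.07,0,0.068,0],[0,0,0,-0.08,0,0.068,0],[0,0,0,-0.09,0,0.068,0],[0,0,0,-0.098,0,0.068,0],[0,0,0,-0.104,0,0.068,0],[0,0,0,-0.107,0,0.068,0],[0,0,0,-0.107,0,0.068,0]]]}}

```text
time: 3.62
ee_pos: [0.535, 0.1739, 0.0699]
eef_rot: [-0.0, 1.0, 0.0, -0.0]
ft_force: [0.0, -0.7, 1.7]
width: 0.0004
grip_force: 0.0
```

```bash
python3 - <<'E'
from h import *
s=readout.read_state(); print(s['ee_pos'],s['ft_force'])
c=grab('top'); save({'img':cv2.resize(c['img'][150:310,160:430],None,fx=2.9,fy=2.9,interpolation=cv2.INTER_CUBIC)},'t2.png')
c=grab('side'); print(proj(c,[[.478,.173,.036],[.478,.25,.04],[.478,.096,.04]])); print(c['img'].shape)
E
```

```text
[0.53503749 0.17394851 0.06991759] [ 0.00619728 -0.69768131  1.70093658]
[[286.85108752 209.57824888]
 [279.5338717  188.83292357]
 [294.90948703 229.65121231]]
(480, 640, 3)
```

View pics/t2.png

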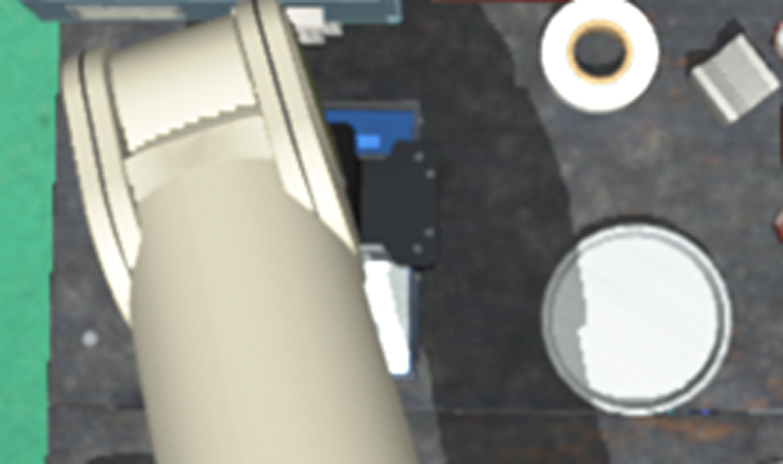

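The arm hides most of the case here. The bright strip at (395,320) could be the cover or an open pocket, so I'll back off, raise and look with the wrist camera.

{"op": "step_arm", "data": {"deltas": [[[0,0,0,0.012,0,0,0],[0,0,0,0.025,0,-0.015,0],[0,0,0,0.055,0,-0.055,20],[0,0,0,0.09,0,-0.1,60],[0,0,0,0.11,0,-0.12,80],[0,0,0,0.11,0,-0.12,80],[0,0,0,0.11,0,-0.12,80]]]}}

```text
time: 4.6
ee_pos: [0.4248, 0.1737, 0.1891]
eef_rot: [-0.0, 1.0, -0.0, -0.0]
ft_force: [-0.5, 0.0, 0.9]
width: 0.0427
grip_force: 0.0
```

```bash
python3 - <<'E'
from h import *
s=readout.read_state(); print(s['ee_pos'],s['time'])
c=grab('wrist'); save(c,'w3.png'); c=grab('side'); save({'img':cv2.resize(c['img'][160:310,200:400],None,fx=3.9,fy=3.9)},'s3.png')
E
```

```text
[0.42482901 0.17371139 0.18913826] 4.6
```

View pics/w3.png

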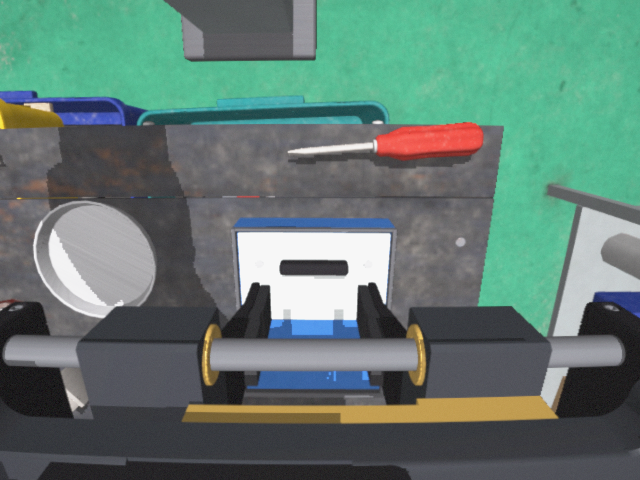

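The cover is still home, with the rib at (313,268), so the fingers never engaged it. I'll check the geometry.

```bash
python3 - <<'E'
from h import *
print('nose',r.nose_length)
c=grab('wrist'); s=readout.read_state()
g=cv2.cvtColor(c['img'],cv2.COLOR_RGB2GRAY)
m=np.zeros_like(g); m[255:280,270:360]=g[255:280,270:360]<80
ys,xs=np.nonzero(m); print(xs.min(),xs.max(),ys.min(),ys.max())
for z in(.045,.05,.057): print(z,ray(c,[[313.5,268],[281,268],[347,268],[313,261],[313,275],[313,231],[313,320]],z).round(4).tolist())
p=ray(c,[[236,230],[394,230]],.043); print(p)
t=R.from_quat(s['eef_rot']).apply([[0,.02,.022],[0,-.02,.022]])+s['ee_pos']; print('tips px',proj(c,t)); print(np.array(c['T_tool_cam']).round(3), c['origin'])
E
```

```text
nose 0.022
281 347 261 274
0.045 [[0.4713, 0.1735, 0.045], [0.4714, 0.1426, 0.045], [0.4713, 0.2053, 0.045], [0.4642, 0.173, 0.045], [0.4786, 0.173, 0.045], [0.4347, 0.173, 0.045], [0.5274, 0.173, 0.045]]
0.05 [[0.4693, 0.1735, 0.05], [0.4693, 0.1431, 0.05], [0.4693, 0.2048, 0.05], [0.4623, 0.173, 0.05], [0.4764, 0.173, 0.05], [0.4333, 0.1731, 0.05], [0.5244, 0.173, 0.05]]
0.057 [[0.4665, 0.1735, 0.057], [0.4665, 0.1438, 0.057], [0.4665, 0.2042, 0.057], [0.4596, 0.1731, 0.057], [0.4734, 0.1731, 0.057], [0.4312, 0.1731, 0.057], [0.5204, 0.173, 0.057]]
[[0.43435074 0.10167269 0.043     ]
 [0.43430219 0.24806284 0.043     ]]
tips px [[346.90994206 272.97241287]
 [279.51073012 272.94676259]]
[[ 0.     0.952  0.306  0.085]
 [ 1.    -0.     0.     0.   ]
 [ 0.     0.306 -0.952 -0.178]
 [ 0.     0.     0.     1.   ]] [0.34030358 0.17391942 0.36678284]
```

View pics/s3.png

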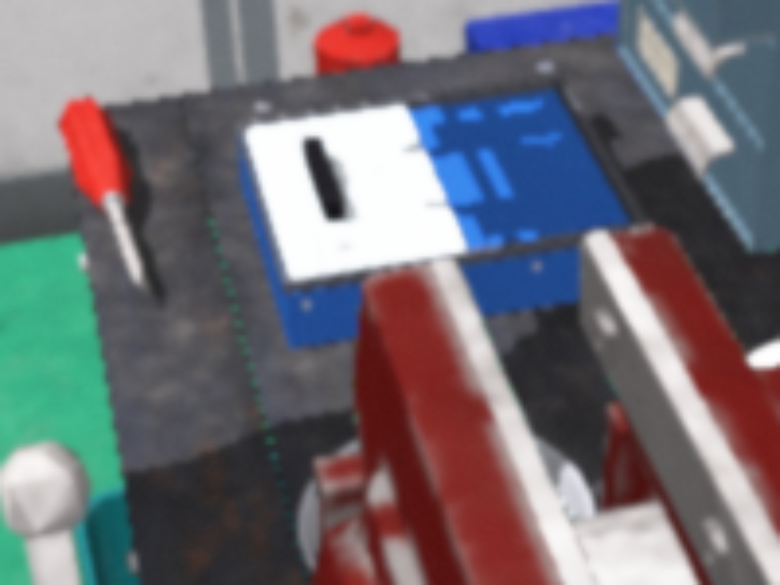

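```bash
python3 - <<'E'
from h import *
c=grab('wrist'); s=readout.read_state(); print(s['width'])
for x in(.0095,0,-.0095):
  for z in(.022,.012,.003):
    print(x,z,proj(c,R.from_quat(s['eef_rot']).apply([[x,.0345,z],[x,-.0345,z]])+s['ee_pos']).round(0).tolist())
E
```

```text
0.05821124575377022
0.0095 0.022 [[372.0, 258.0], [254.0, 258.0]]
0.0095 0.012 [[375.0, 264.0], [252.0, 264.0]]
0.0095 0.003 [[378.0, 270.0], [249.0, 270.0]]
0 0.022 [[371.0, 273.0], [255.0, 273.0]]
0 0.012 [[374.0, 280.0], [253.0, 280.0]]
0 0.003 [[377.0, 287.0], [250.0, 287.0]]
-0.0095 0.022 [[371.0, 287.0], [256.0, 287.0]]
-0.0095 0.012 [[373.0, 295.0], [253.0, 295.0]]
-0.0095 0.003 [[376.0, 302.0], [251.0, 302.0]]
```

{"op": "step_arm", "data": {"deltas": [[[0,0,0,-0.005,0,0.03,0],[0,0,0,-0.015,0,0.07,0],[0,0,0,-0.02,0,0.1,0],[0,0,0,-0.02,0,0.116,0],[0,0,0,-0.02,0,0.12,0],[0,0,0,-0.02,0,0.122,0],[0,0,0,-0.02,0,0.124,0],[0,0,0,-0.02,0,0.124,0]]]}}

```text
time: 5.8
ee_pos: [0.4452, 0.1741, 0.0664]
eef_rot: [-0.0, 1.0, 0.0, 0.0]
ft_force: [0.8, 0.2, 0.2]
width: 0.0015
grip_force: 0.0
```

{"op": "step_arm", "data": {"deltas": [[[0,0,0,0,0,0.0015,0],[0,0,0,0,0,0.003,0],[0,0,0,0,0,0.003,0]]]}}

```text
time: 6.18
ee_pos: [0.4449, 0.1739, 0.0628]
eef_rot: [-0.0, 1.0, -0.0, -0.0]
ft_force: [0.4, 0.2, -0.1]
width: 0.0002
grip_force: 0.0
```

```bash
python3 - <<'E'
from h import *
c=grab('wrist'); save(c,'w5.png'); s=readout.read_state(); print(s['ee_pos'],s['width'],s['ft_force'])
print(proj(c,[[.4665,.205,.057],[.4665,.141,.057]]), proj(c,s['ee_pos']+np.array([[-.0095,0,-.022],[.0095,0,-.022],[0,0,-.022]])))
E
```

```text
[0.44495843 0.17390729 0.06288967] 0.00038338914168845463 [ 0.04687066 -0.06443518  0.04500928]
[[367.58747201 318.87465501]
 [255.52312638 318.80127535]] [[313.17459294 258.01850732]
 [313.17028945 287.60032911]
 [313.17238701 273.01699466]]
```

View pics/w5.png

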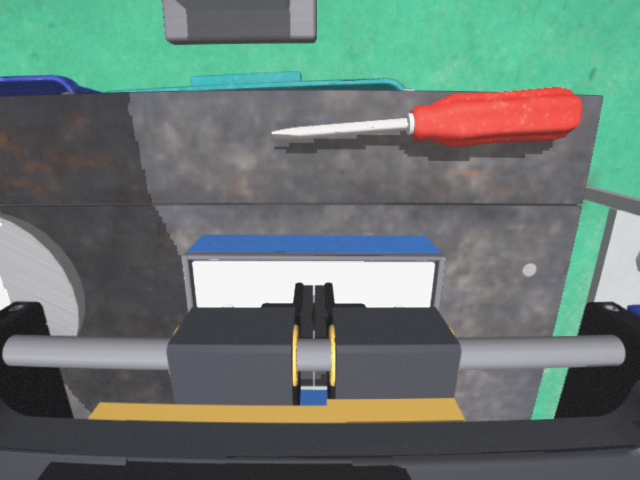

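The fingertips show at about row 284 at (313,284), while the tool data puts them near row 258–273. There's no contact yet, so the tips may be shorter or set further back than stated. I'll keep lowering gently to feel for the plate.

{"op": "step_arm", "data": {"deltas": [[[0,0,0,0,0,0.002,0],[0,0,0,0,0,0.004,0],[0,0,0,0,0,0.004,0]]]}}

```text
time: 6.6
ee_pos: [0.4449, 0.1739, 0.0587]
eef_rot: [-0.0, 1.0, -0.0, -0.0]
ft_force: [0.5, -0.1, 0.3]
width: 0.0005
grip_force: 0.0
```

{"op": "step_arm", "data": {"deltas": [[[0,0,0,0,0,0.0015,0],[0,0,0,0,0,0.003,0],[0,0,0,0,0,0.003,0]]]}}

```text
time: 6.98
ee_pos: [0.4449, 0.1739, 0.0558]
eef_rot: [-0.0, 1.0, -0.0, -0.0]
ft_force: [0.1, 0.5, 0.7]
width: 0.0009
grip_force: 0.0
```

{"op": "step_arm", "data": {"deltas": [[[0,0,0,0,0,0.0015,0],[0,0,0,0,0,0.003,0],[0,0,0,0,0,0.003,0]]]}}

```text
time: 7.35
ee_pos: [0.4449, 0.1739, 0.0528]
eef_rot: [-0.0, 1.0, -0.0, -0.0]
ft_force: [1.1, 0.1, 0.1]
width: 0.0004
grip_force: 0.0
```

{"op": "step_arm", "data": {"deltas": [[[0,0,0,0,0,0.0015,0],[0,0,0,0,0,0.003,0],[0,0,0,0,0,0.003,0]]]}}

```text
time: 7.72
ee_pos: [0.4449, 0.1739, 0.0498]
eef_rot: [-0.0, 1.0, -0.0, -0.0]
ft_force: [-0.4, 0.5, -0.1]
width: 0.0006
grip_force: 0.0
```

No contact at 0.050, though the nominal tips would be at 0.028. The rib measured 60 mm long in the wrist view instead of 64 mm, which suggests the arm is really higher than it reports. I'll check the scale in the saved views.

```bash
python3 - <<'E'
from h import *
s=readout.read_state(); c=grab('wrist'); save(c,'w6.png')
print('q',np.round(s['joint_positions'],4),s['ee_pos'],s['torque'])
for f,ee in(('w1.png',[.42749,.17502,.13785]),('w3.png',[.42483,.17371,.18914]),('w5.png',[.44496,.17391,.06289]),('w6.png',s['ee_pos'])):
    im=cv2.imread('pics/'+f); hsv=cv2.cvtColor(im,cv2.COLOR_BGR2HSV)
    T=np.eye(4); T[:3,:3]=np.diag([-1,1,-1]); T[:3,3]=ee; T=T@np.array(c['T_tool_cam']); c['origin']=T[:3,3]; c['rotation']=T[:3,:3]
    m=((hsv[...,0]>95)&(hsv[...,0]<130)&(hsv[...,1]>150)&(hsv[...,2]>60)).astype(np.uint8); m[:205]=0; m[275:]=0; m[:,:160]=0;m[:,470:]=0
    n,l,st,_=cv2.connectedComponentsWithStats(m); i=1+st[1:,4].argmax(); rows=np.where(l==i)
    yb=rows[0].max(); 
    w=[(y,rows[1][rows[0]==y].min(),rows[1][rows[0]==y].max()+1) for y in range(rows[0].min(),yb+1)]
    y,a,b=max(w,key=lambda t:t[2]-t[1]); print(f,w[0],(y,a,b))
    P=ray(c,[[a,y],[b,y]],.043); W=P[1,1]-P[0,1]; h=c['origin'][2]-.043
    print(' width',W,'implied height corr',h*(.154/W-1),'x front',P[0,0],'y mid',P[:,1].mean(), 'at corr z:',ray(c,[[a,y],[b,y]],.043-h*(.154/W-1))[:,:2].tolist())
E
```

```text
q [-0.6663  0.1675  0.2137  2.0284 -0.0435  0.9501  1.1408] [0.44489428 0.17388187 0.04979178] [ 0.07147243 -0.01560166 -0.02512119]
w1.png (230, np.int64(269), np.int64(270)) (240, np.int64(221), np.int64(406))
 width 0.1458722329487826 implied height corr 0.015198008775692743 x front 0.4304861555542782 y mid 0.17518993686080905 at corr z: [[0.435382052617418, 0.09818720974270113], [0.4353358824000896, 0.25218720974270115]]
w3.png (218, np.int64(274), np.int64(277)) (225, np.int64(235), np.int64(393))
 width 0.14594544851015198 implied height corr 0.017884180922393945 x front 0.4297870903144839 y mid 0.17433406727987555 at corr z: [[0.4347446723841412, 0.09735642898816965], [0.43470003348416975, 0.2513564289881696]]
w5.png (235, np.int64(244), np.int64(245)) (250, np.int64(189), np.int64(438))
 width 0.14408321977122565 implied height corr 0.013614251361065243 x front 0.42989477330322157 y mid 0.17409047972391867 at corr z: [[0.43469937682578225, 0.0970878366528056], [0.4346514883434345, 0.2510878366528056]]
w6.png (241, np.int64(198), np.int64(267)) (258, np.int64(180), np.int64(446))
 width 0.14491628976547516 implied height corr 0.011577853557641866 x front 0.429835482339592 y mid 0.17378794476074483 at corr z: [[0.43421157314634523, 0.09676833756567171], [0.4341609926900803, 0.2507683375656717]]
```

```bash
python3 - <<'E'
from h import *
im=cv2.imread('pics/w6.png'); cv2.imwrite('pics/w6c.png',cv2.resize(im[220:420,160:470],None,fx=2.5,fy=2.5))
E
```

```text
(no output)
```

View pics/w6c.png

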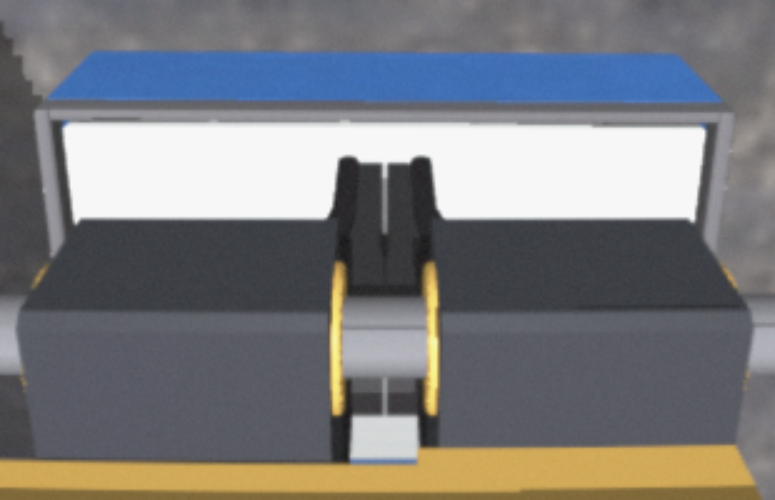

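The blue mask leaves out the grey guides (crop x 36–733 gives the true 154 mm), so the wrist scale is fine. That means the fingertips themselves, at row ~283, sit higher than the stated nose. I'll get the tip height from the side camera by differencing with the first side picture.

```bash
python3 - <<'E'
from h import *
s=readout.read_state(); c=grab('side'); save(c,'s7.png'); a=cv2.cvtColor(cv2.imread('pics/side0.png'),cv2.COLOR_BGR2GRAY).astype(int); g=cv2.cvtColor(c['img'],cv2.COLOR_RGB2GRAY).astype(int)
print(s['ee_pos'],s['time']); e=s['ee_pos']
for z in(.0,.01,.022): print(z,proj(c,e+np.array([[0,0,-z],[.0095,0,-z],[-.0095,0,-z]])).round(1).tolist())
print('z .067',proj(c,[[e[0],e[1],.067]]))
print('rib',proj(c,[[.4665,.205,.057],[.4665,.141,.057]]).round(1).tolist())
for y in range(150,236,2): print(y,''.join('#' if g[y,x]<60 else '+' if g[y,x]<120 else '.' for x in range(240,360)))
E
```

```text
[0.44496544 0.17391577 0.04987815] 7.775
0.0 [[270.6, 206.3], [275.2, 205.6], [266.0, 207.0]]
0.01 [[271.0, 210.3], [275.5, 209.6], [266.4, 211.0]]
0.022 [[271.4, 215.0], [275.9, 214.3], [266.9, 215.7]]
z .067 [[270.01464516 199.29635289]]
rib [[277.8, 193.8], [284.0, 210.7]]
150 ...+#+...+################################+.............................................................................
152 ....##+..++################################+............................................................................
154 .....++++++#################################+..........................................................................+
156 ......++++++#################################+.........................................................................+
158 ......+++++++#################################+........................................................................+
160 ......+###+++#################################+.......................................................................++
162 .......+#+...++################################+.....................
[... 3851 characters left out ...]
.................................++++++++++++++++++++++++++++++++..........
226 +++++++++++++++++++++++++++++++..............................................+++++++++++++++++++++++++++++++++++........
228 ++++++++++++++++++++++++++++++++........................+++++..+++............+++++++++++++++++++++++++++++++++++.......
230 #+++++++++++++++++++++++++++++++.................+++++++...+++++++++...........+++++++++++++++++++++++++++++++++++......
232 ##+++++++++++++++++++++++++++++++++..++++++++++++++++++++++++++++++++...........+++++++++++++++++++++++++++++++++++.....
234 ##+++++++++++++++++++++++++++++++++++++++++++++++++++++++++++++++++++++..........+++++++++++++++++++++++++++++++++++....
```

The side view puts the fingertips at row ~201, col 270, i.e. z ≈ 0.063 with the reported TCP at 0.050. So the real tips are ~13 mm behind the reported TCP, not 22 mm ahead. I'll use tip z = TCP z + 0.013 from now on and verify it by contact with the rib.

{"op": "step_arm", "data": {"deltas": [[[0,0,0,0,0,0.005,0],[0,0,0,0,0,0.01,0],[0,0,0,0,0,0.014,0],[0,0,0,-0.004,0,0.014,0],[0,0,0,-0.008,0,0.014,0],[0,0,0,-0.012,0,0.014,0],[0,0,0,-0.016,0,0.014,0]]]}}

```text
time: 8.7
ee_pos: [0.4612, 0.174, 0.036]
eef_rot: [-0.0, 1.0, 0.0, -0.0]
ft_force: [-0.8, -0.5, -0.2]
width: 0.0004
grip_force: 0.7
```

```bash
cat > side.py <<'E'
from h import *
s=readout.read_state(); c=grab('side'); g=cv2.cvtColor(c['img'],cv2.COLOR_RGB2GRAY)
print(s['ee_pos'],s['time'],s['ft_force'])
def asc(y0,y1,x0,x1,st=2):
    for y in range(y0,y1,st): print(y,''.join('#' if g[y,x]<60 else '+' if g[y,x]<120 else '.' for x in range(x0,x1)))
E
python3 - <<'E'
from side import *
asc(190,222,255,340)
E
```

```text
[0.46117521 0.17395347 0.03595838] 8.7 [-0.82430317 -0.52232129 -0.17979343]
190 +++++++++####################################++##+.......++++++++++..................
192 +++++++++########################################+........++++++++++.......++++++++++
194 +++++++++#####++#################################+.........++++++++++++++++++++++++++
196 +++++++++#####+#############################++++..........+++++++++++++++++++++++++++
198 ++++++++++########################+++.....................+++++++++++++++++++++++++++
200 ++++++++++####++++###############++........................++++++++++++++++++++++++++
202 +++++++++++##+.....###############+.........................+++++++++++++++++++++++++
204 +++++++++++++++.....###############+.........................++++++++++++++++++++++++
206 +++++++++++++++.....+#####+++######++.........................+++++++++++++++++++++++
208 ++++++++++++++++..............+#####+..........................++++++++++++++++++++++
210 +++++++++++++++++..............+#####+..........................+++++++++++++++++++++
212 +++++++++++++++++...............+####+...........................++++++++++++++++++++
214 ++++++++++++++++++...............+###+............................+++++++++++++++++++
216 +++++++++++++++++++................................................++++++++++++++++++
218 +++++++++++++++++++.................................................+++++++++++++++++
220 ++++++++++++++++++++.................................................++++++++++++++++
```

The rib's near end moved from columns 284–287 to 288–291, so it's engaged. I'll push it fully back.

{"op": "step_arm", "data": {"deltas": [[[0,0,0,-0.008,0,0,0],[0,0,0,-0.016,0,0,0],[0,0,0,-0.025,0,0,0],[0,0,0,-0.034,0,0,0],[0,0,0,-0.043,0,0,0],[0,0,0,-0.052,0,0,0],[0,0,0,-0.06,0,0,0],[0,0,0,-0.067,0,0,0],[0,0,0,-0.072,0,0,0],[0,0,0,-0.074,0,0,0],[0,0,0,-0.074,0,0,0]]]}}

```text
time: 10.12
ee_pos: [0.5353, 0.1739, 0.036]
eef_rot: [-0.0, 1.0, 0.0, 0.0]
ft_force: [-0.3, 0.0, 0.4]
width: 0.0
grip_force: 0.0
```

```bash
python3 - <<'E'
from side import *
asc(184,226,255,350)
E
```

```text
[0.53533427 0.17389487 0.03596497] 10.125 [-0.26935016  0.04688278  0.44329134]
184 +++++++++++++++++++++++++++++++++++++++++++++++++###################################+++####++++
186 ++++++++++....+++++++++++++++++++++++++++++++....+#########################################++++
188 +++++++++++...++++++++++++++++++++++++++++++......+####+#################################++++++
190 ++++++++++.+++++++++++++++++++++++++++++..++.......###++#########################++++++....++#+
192 +++++++++++++++++++++++++++..+++++++++++++++++.....###################+++..++..............++##
194 +++++++++++++..++++++++++++++++++++++++++++++++....+################+.......................++#
196 ++++++++++++++++++++++++++++++++++++++++++++++++.....+##############+........................++
198 ++++++++++++++++++++++++++++++++++++++++++++++++......+##############+........................+
200 ++++++++++++++++++++++++..........+++++++++++++++......+##############+........................
202 +++++++++++++++++++++...............++++++++++++++..............+######+.......................
204 ++++++++++++++++
[... 379 characters left out ...]

212 ++++++++++++++++++++++++++++++..........++++++++++++++.........................................
214 ++++++++++++++++++++++++++++++..........+++++++++++++++........................................
216 ++++++++++++++++++++++++++++++........++++++++++++++++++.......................................
218 +++++++++++++++++++++++++++++++++++++++++++++++++++++++++......................................
220 +++++++++++++++++++++++++++++++++++++++++++++++++++++++++++................................++++
222 ++++++++++++++++++++++++++++++++++++++++++++++++++++++++++++...............+++++++++++++++++++.
224 ++++++++++++++++++++++++++++++++++++++++++++++++++++++++++++++.++++++++++++++++++++++++++++++++
```

The cover moved back with the rib, and three dark pockets are now visible. I'll back off, rise and look.

{"op": "step_arm", "data": {"deltas": [[[0,0,0,0.005,0,0,0],[0,0,0,0.006,0,-0.02,0],[0,0,0,0.006,0,-0.06,0],[0,0,0,0.006,0,-0.1,0],[0,0,0,0.006,0,-0.12,0],[0,0,0,0.006,0,-0.12,0],[0,0,0,0.006,0,-0.12,0]]]}}

```text
time: 11.05
ee_pos: [0.5283, 0.1738, 0.1549]
eef_rot: [-0.0, 1.0, -0.0, -0.001]
ft_force: [-0.2, -0.2, -0.2]
width: 0.0005
grip_force: 0.0
```

```bash
python3 - <<'E'
from h import *
s=readout.read_state(); c=grab('wrist'); save(c,'w8.png'); print(s['ee_pos'],s['time'])
K=1.0
cv2.imwrite('pics/w8c.png',cv2.resize(cv2.cvtColor(c['img'][140:340,180:450],cv2.COLOR_RGB2BGR),None,fx=2.9,fy=2.9))
p=proj(c,[[.478,.173+.046,.005],[.478,.173,.005],[.478,.173-.046,.005],[.4375,.173,.036],[.5175,.173,.036]]); print(p.round(0).tolist())
E
```

```text
[0.52832566 0.17380564 0.15486787] 11.05
[[364.0, 164.0], [313.0, 164.0], [261.0, 164.0], [312.0, 115.0], [312.0, 216.0]]
```

View pics/w8c.png

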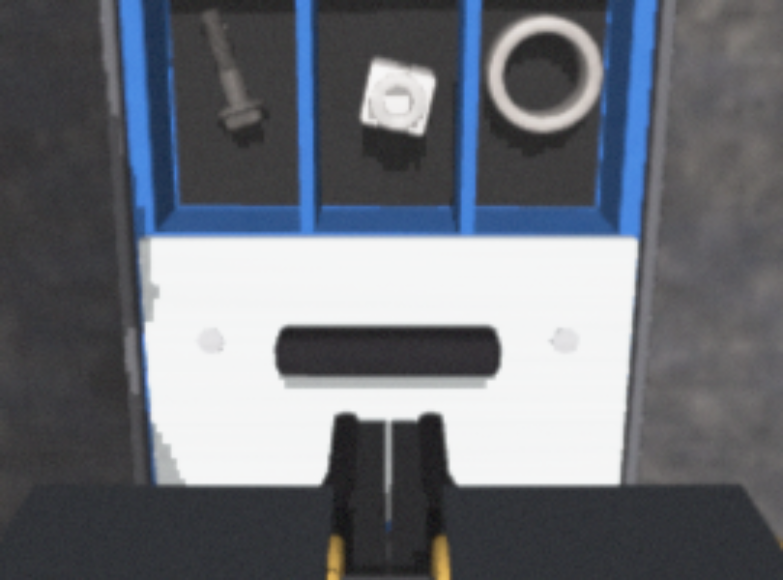

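The block is in the middle pocket, top face centred at crop (398,97) and turned ~11°. The bolt is in the right pocket (image left) and the ring in the left one. The cover is clear of the pockets.

```bash
python3 - <<'E'
from h import *
s=readout.read_state(); c=grab('wrist'); g=cv2.cvtColor(c['img'],cv2.COLOR_RGB2GRAY); hsv=cv2.cvtColor(c['img'],cv2.COLOR_RGB2HSV)
m=np.zeros_like(g); m[150:200,290:345]=((g>125)&(hsv[...,1]<70))[150:200,290:345]
m=cv2.morphologyEx(m,cv2.MORPH_OPEN,np.ones((3,3)))
cs,_=cv2.findContours(m,cv2.RETR_EXTERNAL,cv2.CHAIN_APPROX_NONE); k=max(cs,key=cv2.contourArea)
rr=cv2.minAreaRect(k); b=cv2.boxPoints(rr); print(rr)
for b in (b,np.array([[375,58],[436,70],[425,136],[361,122]])/2.9+[180,140]):
  P=ray(c,b,.029); print(P.round(4).tolist(),P.mean(0).round(4))
  for i in range(4):
    d=P[(i+1)%4]-P[i]; print(np.linalg.norm(d).round(4),np.arctan2(d[1],d[0]).round(3))
px=np.array([[388,237],[388,350]])/2.9+[180,140]
print('cover front edge',ray(c,px[:1],.041),'rib',ray(c,px[1:],.057),'pocket rear', ray(c,[[313.8,(233/2.9)+140]],.036))
q=np.array([[126,100],[655,100]])/2.9+[180,140]; print('walls',ray(c,q,.036))
print(s['joint_positions'])
E
```

```text
((316.8823547363281, 173.0294189453125), (23.211563110351562, 23.10309600830078), 12.528807640075684)
[[0.49, 0.1651, 0.029], [0.4715, 0.1693, 0.029], [0.4756, 0.1879, 0.029], [0.4942, 0.184, 0.029]] [0.4828 0.1766 0.029 ]
0.019 2.916
0.019 1.356
0.0191 -0.208
0.0194 -1.79
[[0.4721, 0.1703, 0.029], [0.4755, 0.1876, 0.029], [0.4943, 0.1847, 0.029], [0.4902, 0.1663, 0.029]] [0.483  0.1772 0.029 ]
0.0176 1.38
0.019 -0.154
0.0189 -1.786
0.0186 2.921
cover front edge [[0.52121858 0.17405663 0.041     ]] rib [[0.54952295 0.17408128 0.057     ]] pocket rear [[0.52135043 0.17406168 0.036     ]]
walls [[0.48288402 0.10066723 0.036     ]
 [0.48278157 0.24876043 0.036     ]]
[-0.61840184  0.21661966  0.25045204  1.72963635 -0.05701959  1.20421472
  1.21808149]
```

{"op": "step_arm", "data": {"deltas": [[[0,0,0.17,0.005,0,0,32],[0,0,0.35,0.01,0,0,32],[0,0,0.53,0.015,0,0,32],[0,0,0.71,0.02,0.001,0,32],[0,0,0.89,0.025,0.001,0,32],[0,0,1.07,0.03,0.002,0.01,32],[0,0,1.25,0.035,0.002,0.025,32],[0,0,1.43,0.04,0.003,0.045,32],[0,0,1.6,0.045,0.003,0.065,32],[0,0,1.77,0.045,0.003,0.08,32],[0,0,1.77,0.045,0.003,0.08,32]]]}}

```text
time: 12.52
ee_pos: [0.4828, 0.1764, 0.0744]
eef_rot: [0.773, 0.634, -0.002, -0.0]
ft_force: [0.4, 0.5, 0.6]
width: 0.0278
grip_force: 0.0
```

```bash
python3 - <<'E'
from h import *
s=readout.read_state(); m=R.from_quat(s['eef_rot']).as_matrix(); print(s['ee_pos'],m.round(3).tolist(),s['width'],s['time'],s['joint_positions'])
c=grab('wrist'); save(c,'w9.png'); g=cv2.cvtColor(c['img'],cv2.COLOR_RGB2GRAY)
b=np.array([.483,.177,0]); print('blk top',proj(c,[b+[0,0,.033],b+[0,0,.005]]).round(0).tolist())
for y in range(200,320,3): print(y,''.join('#' if g[y,x]<45 else '+' if g[y,x]<90 else '-' if g[y,x]<150 else '.' for x in range(240,390,1)))
E
```

```text
[0.48280804 0.17639202 0.0743934 ] [[0.197, 0.98, -0.003], [0.98, -0.197, -0.002], [-0.002, -0.002, -1.0]] 0.027839979967974847 12.525 [-0.79016701  0.2173666   0.39112472  1.92430706 -0.09579338  1.02111661
 -0.55474638]
blk top [[314.0, 260.0], [314.0, 246.0]]
200 +++-++++++++++++++++++++++++.......----++++++++++++++++++++++++++++++-........+++++++++++++++++++++++++++++++++++++++++++++++++-......................
203 +++++++++++++++++++++++++++++.......------++++++++++++++++++++++++---........++++++++++++++++++++++++++++++++++++++++++++++++++-......................
206 ++++++++++++++++++++++++++++++-........-------++++++++++++++++-----........-++++++++++++++++++++++++++++++++++++++++++++++++++++-.....................
209 +++++-++++++++++++++++++++++++++-.........---------------------..........-++++++++++++++++++++++++++++++++++++++++++++++++++++++-.....................
212 ++++++-+++++++++++++++++++++++++++-..............--------..............-++++++++++++++++++++++++++++++++++++++++++++++++++++++++--....................
215 ++++++++++++++++++++++++++++++++++++++-...................
[... 4662 characters left out ...]
+++++++++++++++++++--++--..--++++#########################++++++++-------.......
308 +++++-.--+++-----+#############+#+##++##+##+#+-+++++++++++++++++++++++++++++++++++++++-------+------+++########+###+##############+++++++------+++++++
311 +++++-..--+++-+##############+#####+###+##+++#+++++++++++++++++++++++++++++++++----------...--+-------+#########+#+#################+++++++---++#+++++
314 ++++++-..--++####################+######+#+##++++++++++++++++++++++++++++++--------...----------+-----+#########+#######################+++++++++#++++
317 ++++++--.--+###############+#######+##+#######++++++++++++++++++++++------------------+++++++-----++++###################################++++++####+++
```

The block shows square-on at cols 302–328, rows 245–270, centred between the fingers (inner edges ~285 and 341). I'll descend and grip.

{"op": "step_arm", "data": {"deltas": [[[0,0,0,0,0,0.02,32],[0,0,0,0,0,0.045,32],[0,0,0,0,0,0.062,32],[0,0,0,0,0,0.07,32],[0,0,0,0,0,0.075,32],[0,0,0,0,0,0.075,32]]]}}

```text
time: 13.32
ee_pos: [0.4842, 0.177, 0.0012]
eef_rot: [0.774, 0.634, 0.0, 0.0]
ft_force: [0.2, 0.3, -1.0]
width: 0.0279
grip_force: 0.0
```

{"op": "step_arm", "data": {"deltas": [[[0,0,0,0,0,0,15],[0,0,0,0,0,0,15],[0,0,0,0,0,0,15],[0,0,0,0,0,0,15]]], "squeeze": 12}}

```text
time: 13.82
ee_pos: [0.4843, 0.1771, 0.0014]
eef_rot: [0.774, 0.633, 0.0, -0.0]
ft_force: [-0.6, 0.5, 5.2]
width: 0.0168
grip_force: 12.0
```

{"op": "step_arm", "data": {"deltas": [[[0,0,0,0,0,-0.005,15],[0,0,0,0,0,-0.015,15],[0,0,0,0,0,-0.035,15],[0,0,0,0,0,-0.06,15],[0,0,0,0,0,-0.08,15],[0,0,0,0,0,-0.09,15],[0,0,0,0,0,-0.09,15]]]}}

```text
time: 14.7
ee_pos: [0.4843, 0.1771, 0.0914]
eef_rot: [0.774, 0.633, 0.001, 0.0]
ft_force: [0.7, -0.3, -1.3]
width: 0.0169
grip_force: 12.0
```

```bash
python3 - <<'E'
from h import *
s=readout.read_state(); print(s['ee_pos'],s['width'],s['grip_force'],s['ft_force'],s['time'])
c=grab('wrist'); save(c,'w10.png'); g=cv2.cvtColor(c['img'],cv2.COLOR_RGB2GRAY)
for y in range(220,310,3): print(y,''.join('#' if g[y,x]<45 else '+' if g[y,x]<90 else '-' if g[y,x]<150 else '.' for x in range(260,370,1)))
c=grab('side'); save(c,'s10.png'); g=cv2.cvtColor(c['img'],cv2.COLOR_RGB2GRAY); e=s['ee_pos']
print([ (z,proj(c,[[e[0],e[1],z]]).round(0).tolist()) for z in (.05,.08,.1)])
for y in range(160,220,2): print(y,''.join('#' if g[y,x]<45 else '+' if g[y,x]<90 else '-' if g[y,x]<150 else '.' for x in range(245,335,1)))
R_=R.from_quat(s['eef_rot']); print('dish shift in tool axes', totool(s,[.4757,-.0557,e[2]]).round(4))
E
```

```text
[0.48426117 0.17712372 0.09142529] 0.0169157794697918 11.982041001319885 [ 0.66234376 -0.2600446  -1.26555766] 14.7
220 +++++++++++++++++++++++++++++++++++++++++++++++++++++++++++++++++++++----------------------------+++-+++--....
223 +++++++++++++++++++++++++++++++++++++++++++++++++---------------------------------++++++++++++++++++-++++-....
226 ++++++++++++++++++++++++++++++++-------..............---------------+++++++++++++++++++++++++++++++++++++--...
229 +++++++++++++++++------..........................-----+++++++++++++++++++++++++++++++++++++++++++++++-++++-...
232 ++-----..........................---------++++++++++++++++++++++++++++++++++++++++++++++++++++++++++++++++-...
235 .................--------+++++++++++++++++++++++++++++++++++++++++++++++++++++++++++++++++++++++++++++-++++-..
238 .------++++++++++++++++++++++++++++++++++++++++++++++++++++++++++++++++++++++++++++++++++++++++++++++++++++-..
241 +++++++++++++++++++++++++++++++++++++++++++++++++++++++++++++++++++++++++++++++++++++++++++++++++++++++-++++-.
244 ++++++++++++++++++++++++++++++++++++++++++++++++++++++++++++
[... 4752 characters left out ...]
--------------++++++++++++++++++++++++++++++-............-+####+-......
208 ++++++++++++++++++++----+++++++++++++++++++++++++++++++++++++++--............-+###+-......
210 ++++++++++++++++++++-----+++++++++++++++++++++++++++++++++++++++-.........................
212 ++++++++++++++++-++++----+++++++++++++++++++++++++++++++++++++++-.........................
214 ++++++++++++++++-+++++----++++++++++++++++++++++++------------++--........................
216 +++++++++-++++++++++++----+++++++++++-------------++++++++++++++++-.......................
218 ++++++++++++++++----+++---------------+++++++++++++++++++++++++++++-......................
dish shift in tool axes [-2.299e-01  3.760e-02 -2.000e-04]
```

The block is held upright (in the side view its underside is at row ~188, z ≈ 0.095). I'll carry it to the dish.

{"op": "step_arm", "data": {"deltas": [[[0,0,0,-0.01,0.002,0,15],[0,0,0,-0.035,0.006,0,15],[0,0,0,-0.07,0.011,0,15],[0,0,0,-0.105,0.017,0,15],[0,0,0,-0.14,0.023,0,15],[0,0,0,-0.175,0.029,0,15],[0,0,0,-0.205,0.034,0,15],[0,0,0,-0.222,0.037,0,15],[0,0,0,-0.23,0.038,0.01,15],[0,0,0,-0.23,0.038,0.03,15],[0,0,0,-0.23,0.038,0.05,15],[0,0,0,-0.23,0.038,0.068,15],[0,0,0,-0.23,0.038,0.08,15],[0,0,0,-0.23,0.038,0.086,15],[0,0,0,-0.23,0.038,0.086,15]]]}}

```text
time: 16.68
ee_pos: [0.4757, -0.056, 0.0047]
eef_rot: [0.774, 0.633, -0.0, -0.0]
ft_force: [-0.3, -0.5, 0.2]
width: 0.0166
grip_force: 12.0
```

{"op": "step_arm", "data": {"deltas": [[[0,0,0,0,0,0.001,15],[0,0,0,0,0,0.002,15],[0,0,0,0,0,0.002,15]]]}}

```text
time: 17.05
ee_pos: [0.4759, -0.056, 0.0031]
eef_rot: [0.774, 0.633, 0.0, 0.0]
ft_force: [0.2, 0.7, -0.4]
width: 0.0169
grip_force: 12.0
```

{"op": "step_arm", "data": {"deltas": [[[0,0,0,0,0,0.001,15],[0,0,0,0,0,0.002,15],[0,0,0,0,0,0.002,15]]]}}

```text
time: 17.42
ee_pos: [0.4757, -0.056, 0.0008]
eef_rot: [0.774, 0.633, -0.0, -0.0]
ft_force: [-0.9, -0.5, -0.7]
width: 0.0167
grip_force: 12.0
```

{"op": "step_arm", "data": {"deltas": [[[0,0,0,0,0,0.001,15],[0,0,0,0,0,0.0015,15],[0,0,0,0,0,0.0015,15]]]}}

```text
time: 17.8
ee_pos: [0.4759, -0.056, 0.0002]
eef_rot: [0.774, 0.633, 0.0, -0.0]
ft_force: [-5.5, 0.4, 15.9]
width: 0.017
grip_force: 12.0
```

The block touched down. I'll ease off, open and rise.

{"op": "step_arm", "data": {"deltas": [[[0,0,0,0,0,-0.001,15],[0,0,0,0,0,-0.001,20],[0,0,0,0,0,-0.001,28],[0,0,0,0,0,-0.001,36],[0,0,0,0,0,-0.001,36],[0,0,0,0,0,-0.01,36],[0,0,0,0,0,-0.03,36],[0,0,0,0,0,-0.065,36],[0,0,0,0,0,-0.1,36],[0,0,0,0,0,-0.12,36],[0,0,0,0,0,-0.12,36]]]}}

```text
time: 19.18
ee_pos: [0.4769, -0.056, 0.1211]
eef_rot: [0.774, 0.633, 0.002, 0.001]
ft_force: [-0.1, 1.1, 0.7]
width: 0.0311
grip_force: 0.0
```

```bash
python3 - <<'E'
from h import *
s=readout.read_state(); print(s['ee_pos'],s['width'],s['time'],s['ft_force'])
c=grab('wrist'); save(c,'w11.png'); g=cv2.cvtColor(c['img'],cv2.COLOR_RGB2GRAY)
b=np.array([.476,-.056,0]); print('blk top',proj(c,[b+[0,0,.032],b+[0,0,.004]]).round(0).tolist())
for y in range(215,300,3): print(y,''.join('#' if g[y,x]<45 else '+' if g[y,x]<110 else '-' if g[y,x]<190 else '.' for x in range(270,360,1)))
print(s['joint_positions'])
E
```

```text
[ 0.47686585 -0.0560101   0.12113183] 0.03107364657217387 19.175 [-0.11964423  1.1318438   0.65652883]
blk top [[312.0, 239.0], [312.0, 229.0]]
215 .-....................................................---....------.--..--....-...---.....
218 ...................................-...---....--..-----....---------....-....-............
221 ................................----------------------....---------...--...--........-....
224 ...............................-----------------------....-----......--..--...............
227 ...............................---.-.----...........--...------.--..--.........-.........-
230 ...............................-.....----------......-..------.-...--..-..............--..
233 ..............................--..---.....-.-.-----..-.----.--....--..-.....-........--..-
236 ..............................----.............--..-.-----.-................-........-....
239 ...................-..........----..............--......................................-.
242 ...............................--------.......----........................................
245 ..
[... 1185 characters left out ...]
..........................................-
284 #+++++++----.................................................................----------+##
287 ######+#+##+----...........................................................-+#############
290 ##+++##++##+------------..........................................---......-++###+########
293 +#++++##+#++------------------------------------------------------.........-+#######+#####
296 #+##++##++#+-----------------------------------------------------..........-+######+######
299 +#++#+++###+....----------------------------------------------.---..........+##++######++#
[-0.53854482  0.07364549  0.58963673  1.97314294 -0.04712801  1.10432319
 -0.12823298]
```

The block stands upright in the dish: its collar circle is at about (312,237) in the wrist view, matching the predicted position for an upright block. Next I'll move behind the rib, turning back with the fingers shut.

{"op": "step_arm", "data": {"deltas": [[[0,0,0,0.015,0.003,0,20],[0,0,-0.1,0.045,0.01,0,0],[0,0,-0.27,0.08,0.018,0,0],[0,0,-0.44,0.115,0.026,0,0],[0,0,-0.61,0.15,0.034,0,0],[0,0,-0.78,0.185,0.042,0,0],[0,0,-0.95,0.215,0.049,0,0],[0,0,-1.12,0.235,0.053,0,0],[0,0,-1.29,0.246,0.056,0,0],[0,0,-1.46,0.246,0.056,0,0],[0,0,-1.63,0.246,0.056,0,0],[0,0,-1.77,0.246,0.056,0,0],[0,0,-1.77,0.246,0.056,0.02,0],[0,0,-1.77,0.246,0.056,0.03,0],[0,0,-1.77,0.246,0.056,0.03,0]]]}}

```text
time: 21.1
ee_pos: [0.5784, 0.1744, 0.088]
eef_rot: [-0.0, 1.0, -0.0, -0.001]
ft_force: [0.3, -0.4, 0.6]
width: 0.0006
grip_force: 0.0
```

```bash
python3 - <<'E'
from h import *
s=readout.read_state(); print(s['ee_pos'],s['width'],s['time'],s['ft_force'],R.from_quat(s['eef_rot']).as_matrix().round(3).tolist())
c=grab('wrist'); save(c,'w12.png'); g=cv2.cvtColor(c['img'],cv2.COLOR_RGB2GRAY)
m=np.zeros_like(g); 
u=proj(c,[[.5495,.174,.057]])[0]; print('rib pred',u)
y,x=u.astype(int)
col=g[x-40:x+40,y-25]; print(x-40,(col<80).nonzero()[0]+x-40)
k=np.nonzero(g[x,y-70:y+70]<80)[0]+y-70; print(k.min(),k.max())
rows=(col<80).nonzero()[0]+x-40; rows=rows[abs(rows-x)<16]
print('rib rows->x',ray(c,[[y-25,rows.min()],[y-25,rows.max()]],.057),ray(c,[[k.min(),x],[k.max(),x]],.057))
E
```

```text
[0.57838508 0.17439379 0.08797471] 0.0006120259237779007 21.1 [ 0.29436587 -0.44524463  0.59016426] [[-1.0, -0.0, -0.003], [-0.0, 1.0, -0.001], [0.003, -0.001, -1.0]]
rib pred [312.59097696 221.96201904]
181 [213 214 215 216 217 218 219 220 221 222 223 224 225 226 227 228 229 230
 231 232 233 234]
260 364
rib rows->x [[0.54406065 0.1589433  0.057     ]
 [0.55696414 0.15867254 0.057     ]] [[0.54892812 0.14281879 0.057     ]
 [0.54886931 0.20446522 0.057     ]]
```

The rib spans x 0.544–0.557 and the fingers are clear behind it. I'll descend and pull the cover home.

{"op": "step_arm", "data": {"deltas": [[[0,0,0,0,0,0.02,0],[0,0,0,0,0,0.042,0],[0,0,0,0,0,0.052,0],[0,0,0,0,0,0.052,0],[0,0,0,0.008,0,0.052,0],[0,0,0,0.016,0,0.052,0],[0,0,0,0.025,0,0.052,0],[0,0,0,0.034,0,0.052,0],[0,0,0,0.043,0,0.052,0],[0,0,0,0.052,0,0.052,0],[0,0,0,0.061,0,0.052,0],[0,0,0,0.07,0,0.052,0],[0,0,0,0.079,0,0.052,0],[0,0,0,0.087,0,0.052,0],[0,0,0,0.093,0,0.052,0],[0,0,0,0.097,0,0.052,0],[0,0,0,0.097,0,0.052,0]]]}}

```text
time: 23.28
ee_pos: [0.4836, 0.174, 0.038]
eef_rot: [0.0, 1.0, 0.0, 0.002]
ft_force: [7.2, -0.5, 0.3]
width: 0.0003
grip_force: 3.6
```

{"op": "step_arm", "data": {"deltas": [[[0,0,0,0.001,0,0,0],[0,0,0,0.002,0,0,0],[0,0,0,0.002,0,0,0]]]}}

```text
time: 23.65
ee_pos: [0.4832, 0.174, 0.0387]
eef_rot: [0.0, 1.0, 0.001, 0.003]
ft_force: [10.9, -0.6, 2.3]
width: -0.0001
grip_force: 5.6
```

Force rises sharply with the rib at x ≈ 0.468, so the cover looks to be at the front stop. I'll retreat and check.

{"op": "step_arm", "data": {"deltas": [[[0,0,0,-0.008,0,0,0],[0,0,0,-0.015,0,0,0],[0,0,0,-0.015,0,-0.03,0],[0,0,0,0.0,0,-0.08,0],[0,0,0,0.0,0,-0.13,0],[0,0,0,0.0,0,-0.15,0],[0,0,0,0.0,0,-0.15,0]]]}}

```text
time: 24.52
ee_pos: [0.4808, 0.1744, 0.1884]
eef_rot: [-0.0, 1.0, 0.001, 0.001]
ft_force: [0.0, -0.1, -0.1]
width: 0.0005
grip_force: 0.0
```

```bash
python3 - <<'E'
from h import *
s=readout.read_state(); print(s['ee_pos'],s['time'],s['ft_force'])
c=grab('wrist'); save(c,'w13.png'); g=cv2.cvtColor(c['img'],cv2.COLOR_RGB2GRAY)
u=proj(c,[[.4665,.174,.057],[.436,.174,.043],[.5275,.15,.041],[.4665,.15,.057]]); print(u.round(0))
col=int(u[3,0]); print(col,g[140:300,col].tolist())
d=(g[140:300,col]<80).nonzero()[0]+140; 
y=int(u[0,1]); d=d[abs(d-y)<20]; print('rib',d,ray(c,[[col,d.min()],[col,d.max()+1]],.057).round(4).tolist())
c=grab('top'); g=cv2.cvtColor(c['img'],cv2.COLOR_RGB2GRAY); e=proj(c,[[.476,-.056,.032],[.476,-.056,.004]]); print(e)
for yy in range(250,274): print(''.join('#' if g[yy,x]<90 else '+' if g[yy,x]<170 else '-' if g[yy,x]<225 else '.' for x in range(350,410)))
E
```

```text
[0.48076805 0.17438953 0.18840251] 24.525 [ 0.02611217 -0.12050956 -0.05975537]
[[313. 208.]
 [313. 170.]
 [288. 266.]
 [285. 208.]]
285 [65, 71, 68, 69, 68, 69, 70, 71, 67, 70, 71, 76, 78, 79, 75, 76, 77, 81, 77, 77, 78, 79, 76, 75, 69, 72, 70, 89, 104, 102, 129, 219, 238, 239, 238, 238, 237, 237, 237, 237, 236, 236, 237, 238, 238, 236, 235, 235, 235, 234, 234, 233, 231, 232, 234, 236, 237, 235, 207, 121, 48, 37, 38, 43, 46, 43, 49, 44, 41, 43, 44, 44, 41, 48, 90, 139, 151, 155, 157, 154, 164, 223, 233, 234, 232, 234, 234, 236, 235, 234, 234, 233, 232, 232, 233, 235, 235, 233, 235, 234, 234, 235, 233, 232, 232, 234, 236, 237, 236, 235, 235, 235, 236, 235, 235, 234, 235, 234, 233, 234, 234, 233, 235, 234, 233, 231, 161, 111, 105, 105, 104, 103, 108, 107, 105, 103, 109, 105, 106, 106, 103, 108, 105, 107, 107, 110, 108, 109, 107, 108, 109, 107, 106, 108, 108, 107, 108, 108, 108, 108]
rib [200 201 202 203 204 205 206 207 208 209 210 211 212 213] [[0.4595, 0.1501, 0.057], [0.4719, 0.1499, 0.057]]
[[379.80857094 259.50126688]
 [378.32849302 260.16786045]]
++++++++++++++++++++++++++++++++-
[... 730 characters left out ...]
+++--.....................-++
++-+++++++++++++++++++++++++++++----.....................+++
+++++++++++++++++++++++++++++++++++-....................-+++
+++++++++++++++++++++++++++++++++++-....................-+++
+++++++++++++++++++++++++++++++++++-....................-++-
+++++++++++++++++++++++++++++++++++-....................-++-
+++++++++++++++++++++++++++++++++++-....................+++-
+++++++++++++++++++++++++++++++++++-...................-+++-
+++++++++++++++++++++++++++++++++++-...................-++-.
+++++++++++++++++++++++++++++++++++-..................-+++--
+++++++++++++++++++++++++++++++++++-..................-+++--
+++++++++++++++++++++++++++++++++++-..................+++--+
```

The rib is back at x ≈ 0.466, and the plate meets the front stop with no gap (row 170). The rib and plate edges sit where a flat plate would put them. The block was confirmed upright in the dish earlier, and the arm is clear.

```bash
python3 -c "from bench import r; print(r.close_job())"
```

```text
the job is handed in; nothing more can be done
None
```

I handed in the job, though the judge returned no verdict: by my last checks the pivot block stands upright in the dish, the cover is home against its front stop, and the arm was clear of everything at about 25 s of the 51 s allowed.

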